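Seat a lens tube in the sprung V saddle and hold it pressed

TASK

Take the lens tube with the blue bands from its wooden rest and lay it, without dropping it in, centred lengthwise in the two V notches of the lens bench's sprung saddle, with its glass end towards the white sighting disc. Then press the tube straight down, so that it bears on both sides of both notches and the saddle's red pointer stands in the green band (never down to the bottom stop), and finish holding it pressed there, so that the strap can be done up. Leave the yellow-banded tube, the glue bottle and the loose sherd where they are.

Things in the scene. Friction and masses are not known exactly. Their poses are not given: they have to be found in the camera images.
- board: grey low work platform, fixed, 272 x 1100 mm, its top 45 mm above the table (z = 0.045), called the board here; origin at the centre of its underside. Bench, rests, bottle and the things round them stand on it
- blue_tube_mid (a point): centre of the lens tube to be seated: smooth black cylinder, diameter 40 mm, length 120 mm, two blue bands, 0.15 to 0.31 kg, lying level in a wooden rest, its middle 38 mm above the board. Its own y axis is the tube's axis and points to its glass end, at most 0.4 rad off world +y at the start. The tube may roll about its axis, so its x and z axes mean nothing
- rest_a: wooden rest of the blue-banded tube, fixed to the board, 50 x 116 mm, origin at the centre of its underside, y along the tube. Two low V notches 45 mm either side of its middle, each 16 mm long and 28 mm high; between them a free gap of 74 mm, floor 6 mm above the board, where the tube can be gripped across its diameter from above
- blue_tube_glass (a point): centre of the glass end face (pale blue glass in a steel rim; the other end is plain black) of the blue-banded tube, 60 mm from its middle
- yellow_tube_mid (a point): centre of the other lens tube, same size, with yellow bands, in a like rest; leave it alone
- bench: lens bench, fixed to the board: dark base plate 124 x 150 x 12 mm; origin at the centre of its underside; y axis along the V towards the sighting disc (at most 0.3 rad off world +y), z up, x across the V. On its -x edge, near its -y end, a white gauge plate 46 mm high
- v_mid (a point): midpoint of the V's bottom line, on the sprung saddle, 48 mm above the board unpressed; axes as the bench's. V of 90 degrees along y: two notched pieces, 24 mm long each, centred 45 mm either side of this point, 24 mm high, 63 mm wide; between them a 66 mm gap for fingers, down to the saddle plate 8 mm below this point. The axis of a seated 40 mm tube lies 28.3 mm above this point
- saddle (a joint): how far the saddle is pressed down, m: 0 at the top, 0.016 at the bottom stop. It rides straight down on springs: they push up with 7 N at 0 and 0.8 N more per mm; the saddle's own weight (2 N) and the tube's count towards that. The red pointer stands in the green band from 0.005 to 0.011
- disc (a point): centre of the white sighting disc (36 mm) on a post at the bench's +y end, 104 mm from the middle of the V and 76 mm above the board
- glue_bottle: white glue bottle, 42 mm across, 75 mm high, standing to the left of the bench; origin at its foot; leave it alone
- sherd_12: small loose buff sherd, 39 x 37 x 20 mm, to the right of the bench; leave it alone

How it is judged:
On the way, in this order (a step that is already met when the one before it is completed fails the run):
1. the blue-banded tube is lifted clear of its rest by the fingers (height (world z) of blue_tube_mid above 0.13 m and contact force between the fingers and blue_tube above 0.5 N), for 0.1 s.
2. the tube lies in the V, touching both faces of both notches, glass end towards the disc (angle between the y axis of blue_tube_mid and the y axis of v_mid, either way round below 0.07 rad and y of blue_tube_glass in the frame of v_mid above 0.03 m and contact force between blue_tube and saddle_c0 above 0.15 N and contact force between blue_tube and saddle_c1 above 0.15 N and contact force between blue_tube and saddle_c2 above 0.15 N and contact force between blue_tube and saddle_c3 above 0.15 N), for 0.2 s.
At the end, for the whole second after the job is handed in: Robot holds the tube pressed in the V: saddle 4.5-11.5 mm down, steady; 0.3 N on both faces of both notches, 2 N from the robot; tube within 3 mm of its seat, 0.05 rad of the V line, 12 mm lengthwise, glass end to the disc; yellow tube within 15 mm, bottle and sherd within 20 mm of their places (value of joint saddle between 0.0045 and 0.0115 m and contact force between any of the fingers, the arm and blue_tube above 2 N and angle between the y axis of blue_tube_mid and the y axis of v_mid, either way round below 0.05 rad and y of blue_tube_glass in the frame of v_mid between 0.048 and 0.072 m and x of blue_tube_mid in the frame of v_mid between -0.003 and 0.003 m and z of blue_tube_mid in the frame of v_mid between 0.025 and 0.0315 m and linear speed of blue_tube below 0.02 m/s and distance of yellow_tube_mid from where it was at the start of the episode below 0.015 m and distance of each of glue_bottle, sherd_12 from where it was at the start of the episode below 0.02 m and contact force between blue_tube and saddle_c0 above 0.3 N and contact force between blue_tube and saddle_c1 above 0.3 N and contact force between blue_tube and saddle_c2 above 0.3 N and contact force between blue_tube and saddle_c3 above 0.3 N); the arm keeps its last pose, push and grip.
It fails at once if the saddle is pressed to its bottom stop (value of joint saddle above 0.0155 m).
It fails at once if the tube is dropped or slammed into the saddle (velocity of joint saddle above 0.2 m/s).
It fails at once if the yellow-banded tube is moved (distance of yellow_tube_mid from where it was at the start of the episode above 0.015 m).
It fails at once if the glue bottle or the loose sherd is moved (distance of any of glue_bottle, sherd_12 from where it was at the start of the episode above 0.02 m).
It also fails if it takes over 45 s, if anything falls off the work surface, if the arm or the gripper's body presses on something with over 40 N, if the wrist force passes 120 N, or if a joint passes its speed limit or range.

ROBOT

A 7-joint arm with a two-finger parallel gripper is mounted at the origin on a cart in front of the work surface, level with it; the furniture and walls round the work are solid. World frame = base frame: x ahead of the robot, y to its left, z up, the work surface at z = 0. Lengths are in m, angles in rad, forces in N, time in s.
With the tool pointing down it reaches from about 0.35 to 0.9 m from the base axis. Payload 8.1 kg.
Tool frame: the origin (TCP) lies on the centre line of the jaws, within the pads' length; the fingertips stand arm.tips_ahead ahead of it and the grasp point (between the pads) lies 8 mm behind it (arm.tips_ahead is the distance from the TCP to the fingertips, in m); z points along the fingers, y is the direction in which the jaws open and shut (so a half turn about z gives the same grasp; the last joint's range is limited). The gripper opens to 92 mm and grips with 3 to 60 N. Pads are 19 mm wide; open, the fingers measure 130 mm over their backs; the gripper's body (75 mm by 190 mm) begins 47 mm behind the grasp point.
Start: joints at [-1.295, 0.434, 0.025, 1.573, -0.012, 1.134, -0.075], TCP at [0.231, 0.581, 0.238] pointing down, gripper open.
Joint ranges: [-2.62, 2.62], [-0.44, 2.09], [-1.27, 1.32], [0.08, 2.57], [-1.32, 4.46], [0.12, 2], [-2.74, 2.74]. Speed limits (rad/s): [2.22, 2.22, 3.01, 3.01, 3.14, 3.14, 3.14].

INTERFACE

Orientations are given as a rotation vector (axis times angle).
In Python, from cell import arm gives the robot as it stands. The module is installed in compiled form; this text tells all that it offers.
- The arm moves only by the tool jog_arm, never from a script. Its argument "moves" is a list of rows, each an object with "twist": the turn, a rotation vector about the tool's x, y, z in units of 10 degrees (1.0 is 10 degrees), a list of three; "xyz": the shift along the tool's x, y, z in units of 60 mm (1.0 is 60 mm), a list of three; "grip": the closure, from -1 (fully open) to 1 (shut). A call has 1 to 5 rows; each row is the pose to reach, as a shift and turn from the pose commanded when the call began, along the tool's axes at that moment; what a row does not reach only later rows make up. A row lasts 1/8 s, in which the tool goes at most 62.5 mm and 10.7 degrees, less where a joint would pass 70% of its speed; a pose out of reach is approached as far as the arm can. A call with a gripper value outside its range is refused whole. The fingers move at their own pace and stop on an object; "force" is the grip in N (left out, the last holds). Time passes only in rows, so rows that repeat a pose let the fingers close. It gives the time, the measured TCP pose, the force and the opening at its end, in the units of the state.
- arm.observe(): the state, without advancing time (a new reading comes with each control period).
- arm.get_image(name): name is "scene" or "top" or "wrist"; returns the picture (400x640x3 uint8, blue, green, red); there is no depth.
- arm.camera_params(name): a dict with "mtx" (3x3 intrinsics, pixels), "k1" (the pictures are not rectified: a ray, as slopes to the right and down, at radius r is drawn at 1 + k1 r^2 times it, then the intrinsics apply), "T" (4x4, takes a point from camera to world coordinates); the wrist camera has in their place "T_tool_cam" (4x4, takes a point from camera to tool coordinates, whose origin is the TCP and whose axes are the flange's). Camera axes: x right, y down, z forward; pixel columns grow to the right and rows downward; lengths in m; the calibration is good to about 2 mm. A picture is of the moment at which its call begins: read the wrist's pose just before it. camera_params takes no time and is no camera call.
- arm.sign_off(): hands the job in, once; it reports no verdict.
The state is a dict: "clock": time; "joints": joint angles; "dq": joint speeds; "joint_efforts": joint torques, N m; "position": TCP position; "ee_rot": TCP orientation; "force": force on the tool from outside, world axes, zero at the start; "ft_torque": the same for the moment, N m; "width": opening from 0.0 (shut) to 1.0 (fully open).
Only numpy, scipy, OpenCV 4.12 (cv2) and the standard library are available. Lean on these libraries where they do the work, as an engineer would, in place of code of your own. Each camera call takes 0.05 s, during which the arm holds its last target. There are 200 camera calls.

## Working session

There is one attempt and no reset: what is moved stays moved. The work goes in short steps, Python scripts to look and compute and a tool call to move; the robot and the scene stay as the last step left them, time stands still between calls to the robot, and variables do not carry over. Pictures are saved under pics/ and viewed, about 8 in all and at most 12, crops included, and the job is handed in when it is done.

Besides the shell and the picture viewer there is one more tool, called after ">>>" as a command line: name --argument value ..., lists and objects as JSON in quotes. jog_arm: Moves the arm, as the interface text tells. Its arguments: {"type":"object","properties":{"moves":{"type":"array","items":{"type":"object","properties":{"twist":{"type":"array","items":{"type":"number"}},"xyz":{"type":"array","items":{"type":"number"}},"grip":{"type":"number"}}}},"force":{"type":"number"}},"required":["moves"]}

```bash
mkdir -p pics
python3 - <<'E'
from cell import arm
import cv2,numpy as np
s=arm.observe();print(s['clock'],s['position'],s['ee_rot'],s['force'],s['width'],arm.tips_ahead)
for n in("top","scene","wrist"):
    cv2.imwrite(f"pics/{n}0.png",arm.get_image(n));p=arm.camera_params(n)
    for k in p: print(n,k,np.round(p[k],4).tolist())
E
```

```text
0.0 [0.23096008 0.5802117  0.23693005] [-5.91444295e-01 -3.08524848e+00  2.54812910e-03] [-0.43920854 -0.22830448 -0.56725055] 0.9977601792868424 0.011
top mtx [[381.0309, 0.0, 323.874], [0.0, 381.0309, 202.2787], [0.0, 0.0, 1.0]]
top k1 -0.0348
top T [[0.0134, -0.9859, 0.1666, 0.3383], [-0.9998, -0.0154, -0.0112, 0.0326], [0.0136, -0.1664, -0.986, 0.9905], [0.0, 0.0, 0.0, 1.0]]
scene mtx [[458.844, 0.0, 323.005], [0.0, 458.844, 200.3472], [0.0, 0.0, 1.0]]
scene k1 -0.0412
scene T [[0.7001, -0.3443, 0.6256, -0.2095], [-0.7139, -0.3586, 0.6015, -0.6064], [0.0172, -0.8677, -0.4969, 0.6438], [0.0, 0.0, 0.0, 1.0]]
wrist mtx [[279.901, 0.0, 319.3235], [0.0, 279.901, 197.6059], [0.0, 0.0, 1.0]]
wrist k1 -0.0239
wrist T_tool_cam [[0.0003, -0.9593, -0.2824, 0.0754], [1.0, 0.0004, -0.0002, 0.0011], [0.0003, -0.2824, 0.9593, -0.1473], [0.0, 0.0, 0.0, 1.0]]
```

View pics/top0.png

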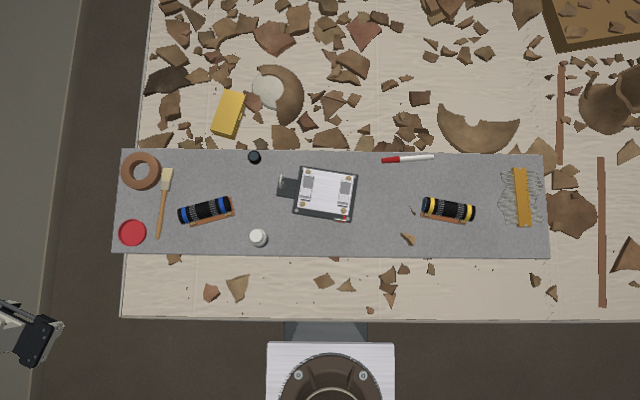

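View pics/scene0.png

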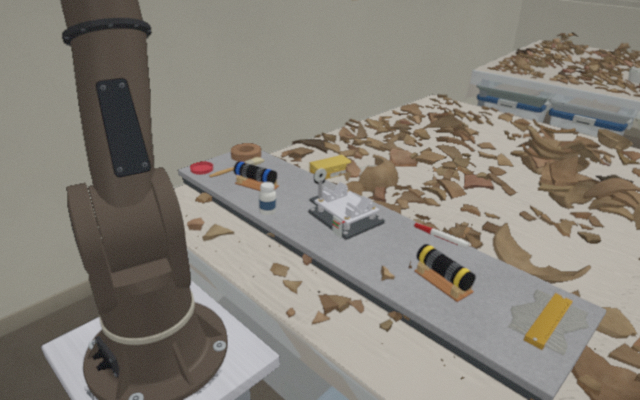

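The top view shows the blue tube at about (205,209), the bench at (325,193) with the disc on its left at (279,184), the bottle at (258,237) and the yellow tube at (448,209). +y is left in this view. The glass end already points roughly towards the disc side, so only yaw needs correcting.

```bash
cat > h.py <<'E'
from cell import arm
import cv2,numpy as np
from scipy.spatial.transform import Rotation as R
def cam(n,s=None):
    p=arm.camera_params(n)
    if n=="wrist":
        s=s or arm.observe();T=np.eye(4);T[:3,:3]=R.from_rotvec(s['ee_rot']).as_matrix();T[:3,3]=s['position'];T=T@p['T_tool_cam']
    else:T=p['T']
    return p['mtx'],p['k1'],T
def cast(c,uv,z):
    K,k,T=c;uv=np.atleast_2d(uv).astype(float)
    n=cv2.undistortPoints(uv[:,None],K,np.array([k,0,0,0.]))[:,0]
    d=np.c_[n,np.ones(len(n))]@T[:3,:3].T
    return T[:3,3]+d*((z-T[2,3])/d[:,2])[:,None]
def proj(c,P):
    K,k,T=c;q=(np.atleast_2d(P)-T[:3,3])@T[:3,:3]
    n=q[:,:2]/q[:,2:];n=n*(1+k*(n**2).sum(1,keepdims=True))
    return n@K[:2,:2].T+K[:2,2]
def blobs(mask,amin=15):
    n,l,st,ce=cv2.connectedComponentsWithStats(mask.astype(np.uint8))
    return [(st[i].tolist(),ce[i].round(2).tolist()) for i in range(1,n) if st[i][4]>=amin]
def tool(P,s):  # world point into tool axes
    return R.from_rotvec(s['ee_rot']).inv().apply(np.asarray(P)-s['position'])
E
python3 - <<'E'
from h import *
im=cv2.imread("pics/top0.png");c=cam("top")
hsv=cv2.cvtColor(im,cv2.COLOR_BGR2HSV)
m=cv2.inRange(hsv,(105,120,60),(125,255,255))>0
for b in blobs(m,8):print(b,cast(c,b[1],.095).round(4)[0])
for n,uv,z in(("disc",(279,184),.121),("bench c",(325,193),.06),("bottle",(258,235),.12),("yel",(448,209),.09)):print(n,cast(c,uv,z)[0].round(3))
a=cv2.resize(im[150:260,165:365],None,fx=4,fy=4,interpolation=cv2.INTER_CUBIC);cv2.imwrite("pics/c1.png",a)
E
```

```text
([218, 197, 8, 16, 81], [221.31, 204.74]) [0.4798 0.2663 0.095 ]
([181, 207, 9, 16, 79], [184.11, 214.72]) [0.4545 0.3532 0.095 ]
disc [0.527 0.128 0.121]
bench c [0.519 0.02  0.06 ]
bottle [0.407 0.172 0.12 ]
yel [ 0.479 -0.277  0.09 ]
```

View pics/c1.png

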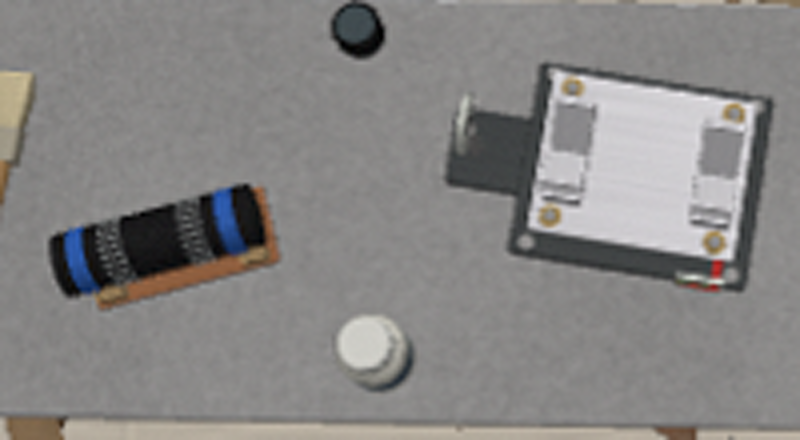

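>>> jog_arm --moves '[{"xyz":[-1,-0.5,0],"twist":[0,0,1],"grip":-1},{"xyz":[-1.9,-1,0],"twist":[0,0,2],"grip":-1},{"xyz":[-2.8,-1.5,0],"twist":[0,0,3],"grip":-1},{"xyz":[-3.7,-2,0.3],"twist":[0,0,4],"grip":-1},{"xyz":[-4.5,-2.4,0.6],"twist":[0,0,5],"grip":-1}]' --force 30

```text
clock: 0.78
position: [0.4299, 0.3454, 0.2017]
ee_rot: [1.847, 2.541, 0.002]
force: [0.9, -0.2, 0.1]
width: 1.003
```

Run:
```python
from h import *
s=arm.observe();print(s['clock'],s['position'],s['ee_rot'])
print(R.from_rotvec(s['ee_rot']).as_matrix().round(3));print(tool([.467,.310,.2],s)/.06)
```

```text
0.775 [0.42988051 0.34541887 0.20169277] [1.84748818e+00 2.54083152e+00 1.76615152e-03]
[[-0.308  0.951  0.001]
 [ 0.951  0.308  0.001]
 [ 0.001  0.001 -1.   ]]
[-0.75230821  0.4065027   0.0281611 ]
```

>>> jog_arm --moves '[{"xyz":[-0.75,0.4,0],"twist":[0,0,0.17],"grip":-1},{"xyz":[-0.75,0.4,0],"twist":[0,0,0.17],"grip":-1}]'

```text
clock: 1.02
position: [0.4688, 0.3075, 0.2016]
ee_rot: [1.886, 2.51, -0.001]
force: [-0.6, -0.2, -0.7]
width: 1.002
```

Run:
```python
from h import *
s=arm.observe();im=arm.get_image("wrist");cv2.imwrite("pics/w1.png",im);c=cam("wrist",s)
hsv=cv2.cvtColor(im,cv2.COLOR_BGR2HSV)
m=cv2.inRange(hsv,(105,120,50),(125,255,255))>0
print(s['position'],s['ee_rot'])
for b in blobs(m,60):
    print(b,cast(c,b[1],.098).round(4)[0])
```

```text
[0.46879679 0.30745415 0.20161095] [ 1.88611955e+00  2.50954598e+00 -1.22877468e-03]
([300, 143, 43, 14, 533], [320.72, 149.72]) [0.4583 0.3533 0.098 ]
([302, 234, 39, 16, 401], [321.08, 242.78]) [0.484  0.2663 0.098 ]
```

View pics/w1.png

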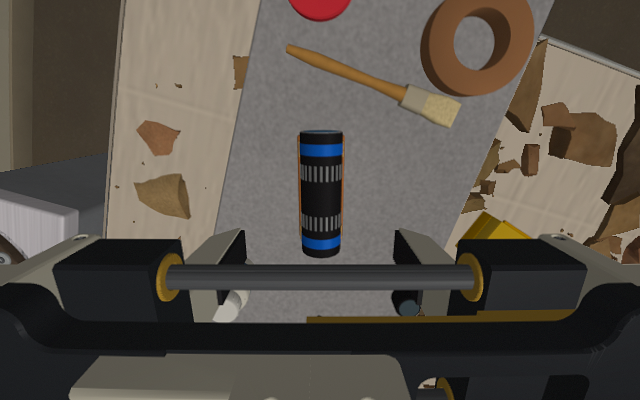

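The wrist view shows the tube upright at column 321, with the bands at rows 150 and 243 and the pale glass at the far (+y) end (321,132). It sits between the open fingers, so I can descend and grip.

>>> jog_arm --moves '[{"xyz":[0.03,0.04,1],"grip":-1},{"xyz":[0.03,0.04,1.8],"grip":-1},{"xyz":[0.03,0.04,2.1],"grip":-1},{"xyz":[0.03,0.04,2.1],"grip":-1},{"xyz":[0.03,0.04,2.1],"grip":0}]' --force 30

```text
invalid input at $.moves[0]: expected keys twist, xyz, grip
```

>>> jog_arm --moves '[{"xyz":[0,0,0],"grip":1},{"xyz":[0,0,0],"grip":1},{"xyz":[0,0,0],"grip":1},{"xyz":[0,0,0],"grip":1}]'

```text
invalid input at $.moves[0]: expected keys twist, xyz, grip
```

>>> jog_arm --moves '[{"xyz":[0.03,0.04,1],"twist":[0,0,0],"grip":-1},{"xyz":[0.03,0.04,1.8],"twist":[0,0,0],"grip":-1},{"xyz":[0.03,0.04,2.1],"twist":[0,0,0],"grip":-1},{"xyz":[0.03,0.04,2.1],"twist":[0,0,0],"grip":-1},{"xyz":[0.03,0.04,2.1],"twist":[0,0,0],"grip":-0.2}]' --force 30

```text
clock: 1.7
position: [0.4675, 0.3154, 0.0767]
ee_rot: [-1.876, -2.52, -0.002]
force: [0.3, 0.3, 0.6]
width: 0.936
```

>>> jog_arm --moves '[{"xyz":[0,0,0],"twist":[0,0,0],"grip":1},{"xyz":[0,0,0],"twist":[0,0,0],"grip":1},{"xyz":[0,0,0],"twist":[0,0,0],"grip":1},{"xyz":[0,0,0],"twist":[0,0,0],"grip":1}]'

```text
clock: 2.2
position: [0.4675, 0.3143, 0.0759]
ee_rot: [-1.878, -2.519, -0.0]
force: [-0.1, -0.5, -0.3]
width: 0.504
```

>>> jog_arm --moves '[{"xyz":[0,0,0],"twist":[0,0,0],"grip":1},{"xyz":[0,0,0],"twist":[0,0,0],"grip":1},{"xyz":[0,0,0],"twist":[0,0,0],"grip":1},{"xyz":[0,0,0],"twist":[0,0,0],"grip":1}]' --force 35

```text
clock: 2.7
position: [0.4683, 0.3145, 0.076]
ee_rot: [1.877, 2.518, 0.002]
force: [5.2, 1.1, 0.6]
width: 0.426
```

>>> jog_arm --moves '[{"xyz":[0,0,-0.3],"twist":[0,0,0],"grip":1},{"xyz":[0,0,-1],"twist":[0,0,0],"grip":1},{"xyz":[0,0,-1.9],"twist":[0,0,0],"grip":1},{"xyz":[0,0,-2.8],"twist":[0,0,0],"grip":1},{"xyz":[0,0,-3.6],"twist":[0,0,0],"grip":1}]'

```text
clock: 3.32
position: [0.4661, 0.3137, 0.293]
ee_rot: [-1.877, -2.518, 0.003]
force: [-0.4, 1.4, -1.8]
width: 0.43
```

Run:
```python
from h import *
im=cv2.imread("pics/top0.png");c=cam("top")
px=np.array([[545,65],[770,98],[745,290],[512,250]])/4+[165-.5+.125,150-.5+.125]
P=cast(c,px,.057);print(P.round(4),P.mean(0))
for i,j in((1,0),(2,3),(2,1),(3,0)):
    d=P[j]-P[i];print(np.linalg.norm(d).round(4),np.degrees(np.arctan2(d[1],d[0])).round(2))
d=np.array([[464,122]])/4+[165,150];print(cast(c,d,.121))
hsv=cv2.cvtColor(im,cv2.COLOR_BGR2HSV)[155:230,285:365]
m=cv2.inRange(hsv,(12,70,60),(35,255,255))>0
for b in blobs(m,3):
    q=np.array(b[1])+[285,155];print(b[0],cast(c,q,.075)[0].round(4))
```

```text
[[ 0.5883  0.0813  0.057 ]
 [ 0.5693 -0.0608  0.057 ]
 [ 0.4474 -0.0452  0.057 ]
 [ 0.4701  0.0989  0.057 ]] [0.5187708 0.0185324 0.057    ]
0.1434 82.38
0.1459 81.05
0.1228 -7.29
0.1195 -8.47
[[0.53518165 0.12350311 0.121     ]]
[21, 15, 5, 4, 11] [0.5705 0.0622 0.075 ]
[61, 21, 5, 4, 10] [ 0.5564 -0.0362  0.075 ]
[15, 47, 5, 5, 14] [0.4884 0.0754 0.075 ]
[56, 53, 5, 5, 14] [ 0.4747 -0.0242  0.075 ]
```

>>> jog_arm --moves '[{"xyz":[-0.95,-0.33,0],"twist":[0,0,0.4],"grip":1},{"xyz":[-1.9,-0.66,0],"twist":[0,0,0.9],"grip":1},{"xyz":[-2.8,-0.98,0],"twist":[0,0,1.4],"grip":1},{"xyz":[-3.7,-1.3,0],"twist":[0,0,1.9],"grip":1},{"xyz":[-4.6,-1.6,0],"twist":[0,0,2.44],"grip":1}]'

```text
clock: 3.95
position: [0.4524, 0.0207, 0.2911]
ee_rot: [-2.368, -2.061, 0.003]
force: [1.5, 0.5, -1.6]
width: 0.426
```

>>> jog_arm --moves '[{"xyz":[-0.9,-0.9,0],"twist":[0,0,0],"grip":1},{"xyz":[-1.1,-0.9,0],"twist":[0,0,0],"grip":1},{"xyz":[-1.1,-0.9,0],"twist":[0,0,0],"grip":1}]'

```text
clock: 4.32
position: [0.3902, -0.0366, 0.2915]
ee_rot: [-2.368, -2.062, 0.0]
force: [1.1, 0.9, -1.0]
width: 0.426
```

Run:
```python
from h import *
s=arm.observe();im=arm.get_image("wrist");cv2.imwrite("pics/w2.png",im);np.save("w2.npy",np.r_[s['position'],s['ee_rot']])
print(s['clock'],s['position'],s['ee_rot'],s['width']);M=R.from_rotvec(s['ee_rot']).as_matrix();print(M.round(3))
```

```text
4.325 [ 0.39024127 -0.0365887   0.29151322] [-2.36787925e+00 -2.06201797e+00  1.05204823e-04] 0.42604818029812874
[[ 0.137  0.991 -0.001]
 [ 0.991 -0.137  0.001]
 [ 0.001 -0.001 -1.   ]]
```

View pics/w2.png

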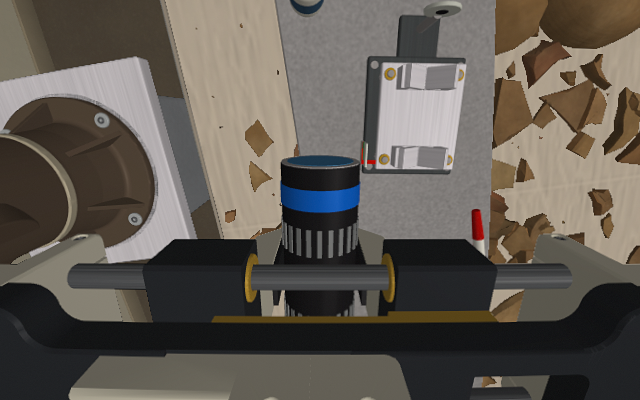

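Run:
```python
from h import *
im=cv2.imread("pics/w2.png");a=np.load("w2.npy");s=dict(position=a[:3],ee_rot=a[3:]);c=cam("wrist",s)
hsv=cv2.cvtColor(im,cv2.COLOR_BGR2HSV)
m=(cv2.inRange(hsv,(105,150,90),(125,255,255))>0);m[:175]=0;m[230:]=0
for b in blobs(m,100):
    cols=np.arange(318,323);r=[np.where(m[:,k])[0] for k in cols]
    top=np.mean([q.min() for q in r]);bot=np.mean([q.max() for q in r])+1
    print(b,top,bot,tool(cast(c,[[320,top-.5],[320,bot-.5]],a[2]+.028)[0],s),tool(cast(c,[[320,bot-.5]],a[2]+.028)[0],s))
    l=[np.where(m[k])[0] for k in (188,200)];print([(q.min(),q.max()) for q in l])
cv2.imwrite("pics/c2.png",cv2.resize(im[50:180,355:475],None,fx=4.5,fy=4.5,interpolation=cv2.INTER_CUBIC))
```

```text
([281, 183, 79, 30, 1639], [320.12, 199.33]) 191.0 213.0 [ 0.04540263  0.00158649 -0.02795304] [ 0.0351233   0.00159706 -0.02796418]
[(np.int64(281), np.int64(359)), (np.int64(282), np.int64(358))]
```

View pics/c2.png

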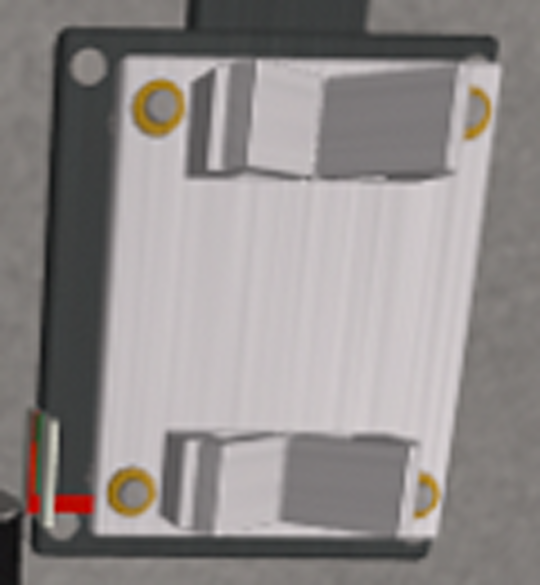

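Run:
```python
from h import *
a=np.load("w2.npy");s=dict(position=a[:3],ee_rot=a[3:]);c=cam("wrist",s)
f=lambda q:(np.array(q)+.5)/4.5-.5+[355,50]
P=cast(c,f([[325,82],[314,178],[287,436],[280,528]]),.093);print(P.round(4))
for i,j in((3,0),(2,1)):
    d=P[i+0]-P[j];d=-d;print(np.linalg.norm(d),np.degrees(np.arctan2(d[1],d[0])),(P[i]+P[j])/2)
print(cast(c,f([[158,107],[131,492]]),.085))
# saddle plate corners
Q=cast(c,f([[122,57],[500,60],[438,535],[94,533]]),.085);print(Q.round(4),Q.mean(0))
print(cast(c,[[442,8]],.121))
top=cam("top");vm=P.mean(0);im=cv2.imread("pics/top0.png")
print("top px of pts",proj(top,P).round(1).tolist(), ((proj(top,P)-[165,150])*4).round(0).tolist())
```

```text
[[ 0.5304  0.0751  0.093 ]
 [ 0.5267  0.0525  0.093 ]
 [ 0.5169 -0.0129  0.093 ]
 [ 0.5139 -0.0381  0.093 ]]
0.11441686140636911 81.74725473820368 [0.52214272 0.01852883 0.093     ]
0.06611990399481171 81.50111191392665 [0.52177458 0.0197697  0.093     ]
[[ 0.48979077  0.07562661  0.085     ]
 [ 0.4751818  -0.02390625  0.085     ]]
[[ 0.4814  0.0889  0.085 ]
 [ 0.5788  0.0754  0.085 ]
 [ 0.5614 -0.048   0.085 ]
 [ 0.4639 -0.0342  0.085 ]] [0.52137012 0.02052826 0.085     ]
[[0.53738165 0.12605838 0.121     ]]
top px of pts [[302.2, 185.4], [311.6, 187.0], [338.7, 191.4], [349.2, 192.8]] [[549.0, 141.0], [586.0, 148.0], [695.0, 166.0], [737.0, 171.0]]
```

The saddle fold lines come out at 114.4 mm and 66.1 mm long (true values 114 and 66), which gives v_mid ≈ (0.521, 0.019) and yaw −8.3°. The crop shows the saddle unpressed and clear. The tube's middle lies about 4.5 mm behind the grip centre.

>>> jog_arm --moves '[{"xyz":[0.45,0.7,0],"twist":[0,0,0.04],"grip":1},{"xyz":[0.9,1.4,0],"twist":[0,0,0.04],"grip":1},{"xyz":[1.3,2.03,0.5],"twist":[0,0,0.04],"grip":1},{"xyz":[1.3,2.03,1.3],"twist":[0,0,0.04],"grip":1},{"xyz":[1.3,2.03,1.8],"twist":[0,0,0.04],"grip":1}]'

```text
clock: 5.0
position: [0.5228, 0.027, 0.1804]
ee_rot: [-2.37, -2.059, 0.006]
force: [0.4, 1.2, -1.8]
width: 0.426
```

>>> jog_arm --moves '[{"xyz":[0,0,0],"twist":[0,0,0],"grip":1},{"xyz":[0,0,0],"twist":[0,0,0],"grip":1}]'

```text
clock: 5.25
position: [0.5239, 0.0257, 0.1845]
ee_rot: [2.373, 2.058, 0.001]
force: [0.7, 0.6, -1.0]
width: 0.428
```

Run:
```python
from h import *
s=arm.observe();print(s['clock'],s['position'],s['ee_rot'],s['force']);M=R.from_rotvec(s['ee_rot']).as_matrix();print(M.round(3),np.degrees(np.arctan2(M[1,1],M[0,1])))
print(tool([.5214,.0238,.125],s)/.06)
im=arm.get_image("scene");cv2.imwrite("pics/s1.png",cv2.resize(im[120:280,240:440],None,fx=4,fy=3.75,interpolation=cv2.INTER_CUBIC)[:600])
```

```text
5.25 [0.52394506 0.02571285 0.18451394] [2.37331485e+00 2.05764203e+00 1.03175180e-03] [ 0.66274455  0.64827931 -1.02450755]
[[ 0.142  0.99   0.001]
 [ 0.99  -0.142  0.   ]
 [ 0.     0.001 -1.   ]] -8.150032775299312
[-0.03774498 -0.03826497  0.99186203]
```

View pics/s1.png

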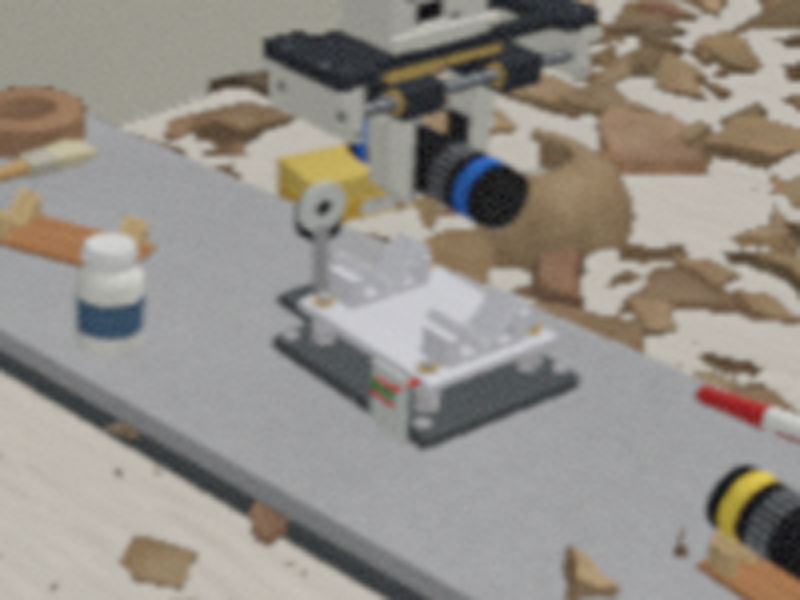

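The scene view (crop) shows the tube held level above the saddle, plain end towards the robot's right and the glass end by the disc. The red pointer is at the top of the gauge at about (415,382).

>>> jog_arm --moves '[{"xyz":[-0.04,-0.04,0.4],"twist":[0,0,0.01],"grip":1},{"xyz":[-0.04,-0.04,0.8],"twist":[0,0,0.01],"grip":1},{"xyz":[-0.04,-0.04,1.0],"twist":[0,0,0.01],"grip":1},{"xyz":[-0.04,-0.04,1.0],"twist":[0,0,0.01],"grip":1}]'

```text
clock: 5.8
position: [0.5206, 0.0231, 0.1241]
ee_rot: [-2.376, -2.055, -0.0]
force: [-0.1, 0.6, -1.0]
width: 0.427
```

>>> jog_arm --moves '[{"xyz":[0,0,0.04],"twist":[0,0,0],"grip":1},{"xyz":[0,0,0.08],"twist":[0,0,0],"grip":1},{"xyz":[0,0,0.12],"twist":[0,0,0],"grip":1},{"xyz":[0,0,0.12],"twist":[0,0,0],"grip":1}]'

```text
clock: 6.3
position: [0.5202, 0.023, 0.1165]
ee_rot: [-2.376, -2.055, 0.0]
force: [-0.0, -0.4, -1.9]
width: 0.426
```

>>> jog_arm --moves '[{"xyz":[0,0,0.02],"twist":[0,0,0],"grip":1},{"xyz":[0,0,0.03],"twist":[0,0,0],"grip":1},{"xyz":[0,0,0.03],"twist":[0,0,0],"grip":1}]'

```text
clock: 6.68
position: [0.5204, 0.023, 0.1147]
ee_rot: [2.376, 2.055, 0.0]
force: [0.7, 0.6, -1.7]
width: 0.427
```

>>> jog_arm --moves '[{"xyz":[0,0,0.02],"twist":[0,0,0],"grip":1},{"xyz":[0,0,0.02],"twist":[0,0,0],"grip":1},{"xyz":[0,0,0.02],"twist":[0,0,0],"grip":1}]'

```text
clock: 7.05
position: [0.5208, 0.0229, 0.1138]
ee_rot: [2.376, 2.054, 0.001]
force: [0.3, 0.7, 4.3]
width: 0.423
```

>>> jog_arm --moves '[{"xyz":[0,0,0],"twist":[0,0,0],"grip":0.0},{"xyz":[0,0,0],"twist":[0,0,0],"grip":-0.2},{"xyz":[0,0,0],"twist":[0,0,0],"grip":-0.4},{"xyz":[0,0,0],"twist":[0,0,0],"grip":-0.6}]'

```text
clock: 7.55
position: [0.5202, 0.023, 0.1134]
ee_rot: [-2.376, -2.054, 0.0]
force: [-0.7, 0.5, -0.2]
width: 0.762
```

Run:
```python
from h import *
s=arm.observe();print(s['clock'],s['position'],s['force'],s['width']);V=np.array([.521,.0193,.1213])
im=arm.get_image("top");im2=arm.get_image("wrist");c=cam("wrist",s)
hsv=cv2.cvtColor(im2,cv2.COLOR_BGR2HSV);m=cv2.inRange(hsv,(105,150,70),(125,255,255))>0
for b in blobs(m,100):print(b,tool(cast(c,b[1],.1395)[0],s))
cv2.imwrite("pics/w3.png",im2[60:330,150:490]);cv2.imwrite("pics/t3.png",im)
```

```text
7.55 [0.52018292 0.02297395 0.11342523] [-0.70881222  0.52295035 -0.21429592] 0.7617419696736978
([281, 182, 80, 31, 1685], [320.84, 199.43]) [ 0.04072956  0.0019669  -0.02607725]
```

View pics/w3.png

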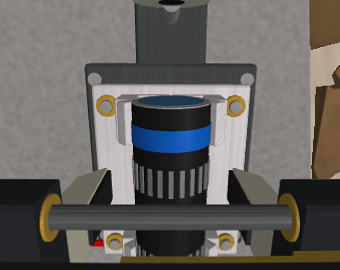

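The wrist crop shows the tube lying in the V between the fingers: blue band at (172,138), glass end near the disc. The force is back to zero. Next I raise, close the fingers above the tube and press with the closed tips.

>>> jog_arm --moves '[{"xyz":[0,0,-0.3],"twist":[0,0,0],"grip":-0.6},{"xyz":[0,0,-0.8],"twist":[0,0,0],"grip":-0.6},{"xyz":[-0.06,0.02,-1.2],"twist":[0,0,0],"grip":-0.6},{"xyz":[-0.06,0.02,-1.2],"twist":[0,0,0],"grip":1},{"xyz":[-0.06,0.02,-1.2],"twist":[0,0,0],"grip":1}]' --force 20

```text
clock: 8.28
position: [0.5206, 0.0195, 0.1849]
ee_rot: [-2.376, -2.055, 0.001]
force: [-0.0, -0.1, -0.9]
width: 0.63
```

>>> jog_arm --moves '[{"xyz":[0,0,0],"twist":[0,0,0],"grip":1},{"xyz":[0,0,0],"twist":[0,0,0],"grip":1},{"xyz":[0,0,0],"twist":[0,0,0],"grip":1},{"xyz":[0,0,0],"twist":[0,0,0],"grip":1},{"xyz":[0,0,0],"twist":[0,0,0],"grip":1}]'

```text
clock: 8.9
position: [0.521, 0.0192, 0.1855]
ee_rot: [-2.377, -2.055, -0.0]
force: [-0.3, -0.1, 0.1]
width: 0.088
```

>>> jog_arm --moves '[{"xyz":[0,0,0],"twist":[0,0,0],"grip":1},{"xyz":[0,0,0],"twist":[0,0,0],"grip":1},{"xyz":[0,0,0],"twist":[0,0,0],"grip":1},{"xyz":[0,0,0],"twist":[0,0,0],"grip":1},{"xyz":[0,0,0],"twist":[0,0,0],"grip":1}]'

```text
clock: 9.52
position: [0.521, 0.0192, 0.1855]
ee_rot: [-2.377, -2.055, 0.0]
force: [-0.4, -0.2, 0.3]
width: 0.003
```

>>> jog_arm --moves '[{"xyz":[0,0,0.25],"twist":[0,0,0],"grip":1},{"xyz":[0,0,0.48],"twist":[0,0,0],"grip":1},{"xyz":[0,0,0.52],"twist":[0,0,0],"grip":1},{"xyz":[0,0,0.55],"twist":[0,0,0],"grip":1},{"xyz":[0,0,0.56],"twist":[0,0,0],"grip":1}]'

```text
clock: 10.15
position: [0.5208, 0.019, 0.1521]
ee_rot: [-2.377, -2.054, 0.0]
force: [-2.2, -0.7, 4.0]
width: 0.007
```

>>> jog_arm --moves '[{"xyz":[0,0,0.02],"twist":[0,0,0],"grip":1},{"xyz":[0,0,0.04],"twist":[0,0,0],"grip":1},{"xyz":[0,0,0.04],"twist":[0,0,0],"grip":1}]'

```text
clock: 10.52
position: [0.521, 0.0191, 0.1498]
ee_rot: [2.377, 2.054, 0.0]
force: [-3.0, -1.6, 5.9]
width: 0.007
```

>>> jog_arm --moves '[{"xyz":[0,0,0.03],"twist":[0,0,0],"grip":1},{"xyz":[0,0,0.06],"twist":[0,0,0],"grip":1},{"xyz":[0,0,0.06],"twist":[0,0,0],"grip":1},{"xyz":[0,0,0.06],"twist":[0,0,0],"grip":1}]'

```text
clock: 11.02
position: [0.5209, 0.0191, 0.1464]
ee_rot: [-2.377, -2.054, -0.0]
force: [-4.4, -0.3, 8.2]
width: 0.001
```

>>> jog_arm --moves '[{"xyz":[0,0,0.02],"twist":[0,0,0],"grip":1},{"xyz":[0,0,0.02],"twist":[0,0,0],"grip":1},{"xyz":[0,0,0.02],"twist":[0,0,0],"grip":1},{"xyz":[0,0,0.02],"twist":[0,0,0],"grip":1}]'

```text
clock: 11.52
position: [0.5209, 0.019, 0.1453]
ee_rot: [-2.377, -2.054, -0.0]
force: [-4.9, 0.0, 8.7]
width: 0.005
```

Run:
```python
from h import *
s=arm.observe();print(s['clock'],s['position'],s['force'],s['width'])
a=arm.get_image("scene");b=arm.get_image("wrist");c=arm.get_image("top");s=arm.observe();print(s['position'],s['force'])
r=lambda i,f:cv2.resize(i,None,fx=f,fy=f,interpolation=cv2.INTER_CUBIC)
A=r(a[150:250,300:400],4);B=b[80:330,160:480];C=r(c[165:230,270:370],4)
o=np.zeros((400+262,800,3),np.uint8)[:600];o[:400,:400]=A;o[:260,400:800]=C;o[262:512,440:760]=B
cv2.imwrite("pics/f1.png",o)
cw=cam("wrist",s);hsv=cv2.cvtColor(b,cv2.COLOR_BGR2HSV);m=cv2.inRange(hsv,(105,150,70),(125,255,255))>0
for q in blobs(m,100):print(q,cast(cw,q[1],.133)[0])
hsv=cv2.cvtColor(c,cv2.COLOR_BGR2HSV);m=cv2.inRange(hsv,(105,120,60),(125,255,255))>0
for q in blobs(m,8):print(q,cast(cam("top"),q[1],.125)[0])
c0=cv2.imread("pics/top0.png")
for n,(u,v,w,h) in dict(bottle=(245,222,28,30),yel=(415,192,65,36),sherd=(398,230,20,16)).items():print(n,cv2.absdiff(c0[v:v+h,u:u+w],c[v:v+h,u:u+w]).mean())
```

```text
11.525 [0.52089473 0.0190374  0.14525274] [-4.94394803  0.02143859  8.66778737] 0.005207188261500824
[0.52088825 0.01908571 0.14524371] [-4.9369055  -1.63439996  8.32761192]
([288, 162, 63, 23, 1068], [319.28, 173.9]) [0.52853543 0.06303733 0.133     ]
bottle 85.38531746031747
yel 19.52094017094017
sherd 23.146875
```

View pics/f1.png

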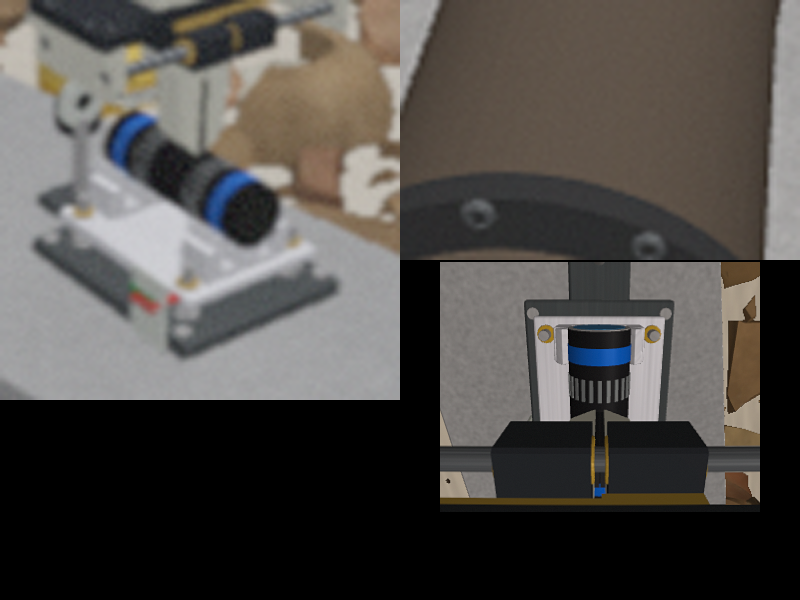

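Pressed view: the tube is level in both notches, the pointer is at the gauge's coloured area (150,300), and the glass is by the disc. The arm hides the top view, so its comparison says nothing. The sideways force of −4.9 N is larger than I want, so I'll ease the tool slightly in −x.

>>> jog_arm --moves '[{"xyz":[0,-0.01,0],"twist":[0,0,0],"grip":1},{"xyz":[0,-0.02,0],"twist":[0,0,0],"grip":1},{"xyz":[0,-0.02,0],"twist":[0,0,0],"grip":1}]'

```text
clock: 12.05
position: [0.5203, 0.0191, 0.1455]
ee_rot: [2.376, 2.054, 0.002]
force: [-3.8, -0.8, 8.8]
width: 0.008
```

>>> jog_arm --moves '[{"xyz":[0,-0.02,0],"twist":[0,0,0],"grip":1},{"xyz":[0,-0.04,0],"twist":[0,0,0],"grip":1},{"xyz":[0,-0.04,0],"twist":[0,0,0],"grip":1}]'

```text
clock: 12.42
position: [0.52, 0.0192, 0.1462]
ee_rot: [2.374, 2.052, 0.006]
force: [2.2, -2.2, 8.5]
width: 0.003
```

>>> jog_arm --moves '[{"xyz":[0,0.012,0],"twist":[0,0,0],"grip":1},{"xyz":[0,0.012,0],"twist":[0,0,0],"grip":1},{"xyz":[0,0.012,0],"twist":[0,0,0],"grip":1}]'

```text
clock: 12.8
position: [0.5201, 0.0192, 0.146]
ee_rot: [2.375, 2.052, 0.005]
force: [0.3, -1.6, 8.8]
width: 0.003
```

Run:
```python
from h import *
s=arm.observe();print(s['clock'],s['position'],s['force'],s['ft_torque'])
a=arm.get_image("scene");b=arm.get_image("wrist");s=arm.observe();print(s['position'],s['force'])
for n,i in(("before",cv2.imread("pics/scene0.png")),("now",a)):
    x,y=325,205;h=cv2.cvtColor(i[y:y+35,x:x+35],cv2.COLOR_BGR2HSV)
    m=cv2.inRange(h,(0,130,90),(8,255,255))|cv2.inRange(h,(172,130,90),(180,255,255))
    g=cv2.inRange(h,(40,70,50),(85,255,255))
    t=cv2.inRange(h,(12,70,60),(35,255,255))
    for k,q in(("red",m),("green",g),("brass",t)):print(n,k,[(p[0],(np.array(p[1])+[x,y]).tolist()) for p in blobs(q>0,2)])
A=cv2.resize(a[150:250,300:400],None,fx=4,fy=4,interpolation=cv2.INTER_CUBIC)
G0=cv2.resize(cv2.imread("pics/scene0.png")[205:245,320:370],None,fx=8,fy=8,interpolation=cv2.INTER_CUBIC)
G=cv2.resize(a[205:245,320:370],None,fx=8,fy=8,interpolation=cv2.INTER_CUBIC)
o=np.zeros((600,800,3),np.uint8);o[:320,:400]=G0;o[:320,400:]=G;o[325:600,240:560]=b[70:345,160:480];cv2.imwrite("pics/f2.png",o)
sc=cam("scene")
print(proj(sc,[[.46,-.04,.085],[.46,-.04,.075]]))
hsv=cv2.cvtColor(a,cv2.COLOR_BGR2HSV);m=cv2.inRange(hsv,(105,150,60),(125,255,255))>0
for q in blobs(m,20):print(q)
c0=cv2.imread("pics/scene0.png")
for n,(u,v,w,h) in dict(bottle=(255,178,26,34),yel=(405,235,75,65),sherd=(376,258,22,26)).items():print(n,cv2.absdiff(c0[v:v+h,u:u+w],a[v:v+h,u:u+w]).mean())
```

```text
12.8 [0.5200957  0.01918977 0.14597445] [ 0.25768467 -1.56077849  8.81846433] [-0.54708325 -0.02656902 -0.02433911]
[0.52008967 0.01919792 0.1459514 ] [ 0.50725493 -2.23113134  8.09058035]
before red []
before green [([8, 17, 5, 4, 8], [335.12, 223.38])]
before brass [([20, 13, 3, 1, 3], [346.0, 218.0]), ([9, 16, 3, 3, 3], [335.0, 222.0])]
now red []
now green []
now brass [([22, 15, 2, 1, 2], [347.5, 220.0])]
[[347.2221106  223.00362693]
 [347.03009039 226.71421441]]
([327, 178, 11, 13, 56], [331.34, 183.32])
([351, 193, 12, 13, 70], [355.31, 198.33])
bottle 17.010180995475114
yel 7.374632478632479
sherd 8.187062937062937
```

View pics/f2.png

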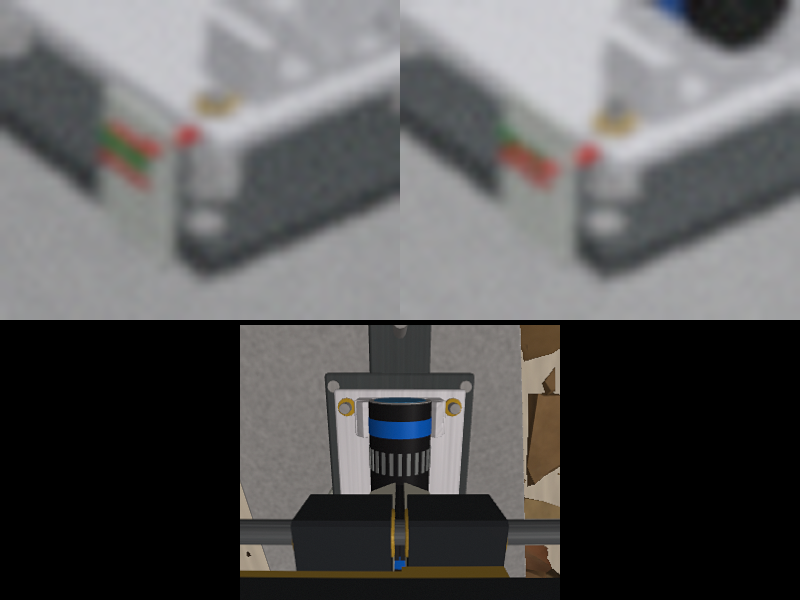

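The pointer dropped about 2.5 px, and the brass screws moved about the same. That's roughly 7 mm down, in the green band. Sideways force is now near zero with 8–9 N downward. Handing in.

```bash
python3 -c "
from h import *
print(arm.sign_off())"
```

```text
the job is handed in; nothing more can be done
None
```

I seated the blue-banded tube in the lens bench's V with its glass end towards the sighting disc. I handed the job in at about 13 s, with closed fingertips holding the tube pressed down. No verdict was reported.

**How it went:** I gripped the tube across the middle, lifted it out and lowered it until it touched the V (about 4 N of contact). I then opened the fingers so it could settle, and pressed from above with the fingers closed.

**Last checks:**
- **Saddle depth:** about 7 mm. The tool height, the pushing force and the red pointer's shift in the picture (6.7 mm) all agree, which puts the pointer in the green band.
- **Downward push:** 8–9 N and steady.
- **Sideways force:** it was −4.9 N at first, so I eased the tool over until it read 0.3–0.5 N. About −2 N remained lengthwise.
- **Tube position:** the wrist view shows it straight and central in the notches. I could not measure the force on each notch face.

**Checks that settled nothing:** the arm hid the top view, so the picture comparison there was useless. The scene camera differences were 17 for the bottle and 7–8 for the yellow tube and sherd, on a 0–255 scale. I took these for noise or shadow, because the arm did not come near any of the three. The wrist camera read about 2 mm off sideways from the top camera, and I allowed for that.

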